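Lock the decorating turntable

ROBOT

A 6-joint arm with a two-finger parallel gripper is mounted at the origin on the work surface. World frame = base frame: x ahead of the robot, y to its left, z up, the work surface at z = 0. Lengths are in m, angles in degrees, forces in N, time in s.
With the tool pointing down it reaches from about 0.3 to 0.75 m from the base axis. Payload 8.5 kg.
Tool frame: the origin (TCP) lies midway between the tips of the shut fingers; the grasp point (between the pads) lies 19 mm behind it; z points along the fingers, y is the line along which they close (so a half turn about z gives the same grasp; the last joint's range is limited). The gripper opens to 85 mm and grips with 20 to 120 N. Pads are 22 mm wide; open, the fingers measure 114 mm over their backs; the gripper's body (76 mm by 85 mm) begins 54 mm behind the grasp point. The pads swing forward as they close: fully open they stand 13 mm farther back than shut.
Start: joints at [-81.893, 21.807, 74.336, -0, 83.858, -12.336], TCP at [0.192, -0.515, 0.231] pointing down, gripper open.
Joint ranges: [-178.18, 178.18], [-50.72, 133.34], [12.68, 142.11], [-81.47, 261.47], [9.98, 163.14], [-165.26, 165.26]. Speed limits (degrees/s): [136.94, 136.94, 180, 180, 180, 180].

INTERFACE

Orientations are given as a 3x3 rotation matrix whose columns are the frame's x, y, z axes.
In Python, from rig import monitor, optics, close_job, models gives the robot as it stands.
- The arm moves only by the tool step_arm, never from a script. Its arguments are lists of equal length, an entry for each row: "fingers": the closure, from -1 (fully open) to 1 (shut); "travel": the shift along the tool's x, y, z scaled (see below), a list of three; "twist": the turn about the tool's z scaled (see below). In form: {"fingers": [fingers, ...], "travel": [[tx, ty, tz], ...], "twist": [twist, ...]}. A call has 1 to 10 rows; each row shifts and turns the commanded pose from where the row before left it, along the tool's axes as they then stand; what a row does not reach is not made up. The controller multiplies each number of a shift by 100 mm and each number of a turn by pi rad. A row lasts 1/8 s, in which the tool goes at most 62.5 mm and 10.7 degrees, less where a joint would pass 70% of its speed; a pose out of reach is approached as far as the arm can. A call with a number of a shift or a turn outside -1 to 1 is refused whole. A call with a gripper value outside its range is refused whole. The fingers move at their own pace and stop on an object; "force" is the grip in N (left out, the last holds). Time passes only in rows, so rows that do not move let the fingers close. It gives the time, the measured TCP pose, the force, the opening and the grip force at its end, in the units of the state.
- monitor.observe(): the state, without advancing time (a new reading comes with each control period).
- optics.get_image(name): name is "side" or "top"; returns (picture, depth): 400x640x3 uint8, blue, green, red; 400x640 float32, m along the optical axis (not along the pixel's ray), 0 where there is no reading.
- optics.get_calibration(name): a dict with "vertical_fov" (degrees; the focal length in pixels is half the picture's height over the tangent of half this angle, whatever the lens; pixels are square), "cx", "cy" (the principal point, pixels), "world_from_camera" (4x4, takes a point from camera to world coordinates). Camera axes: x right, y up, looking along -z (the intrinsics and any distortion apply to the point x, -y, -z); pixel columns grow to the right and rows downward; lengths in m; the calibration is good to about 2 mm. A picture is of the moment at which its call begins. get_calibration takes no time and is no camera call.
- close_job(): hands the job in; it is judged then, once.
Trained networks look in the newest picture that a camera, given by its name, has taken for a name from the list of things; names that differ only in an ending like _2 or _b are one class to them, and where a whole thing is asked for, a point or a joint stands for the part that bears it (a point fixed in the world has none). Each returns a list of dicts, best first, with "confidence" (0 to 1); they miss things now and then, are a little off and sometimes report something else, mostly with a low value. They report only what shows in the picture. A call takes as long as a camera call.
- models.trace(camera, query): "mask" (400x640 bool, what is visible of it) and "point" ([column, row] in pixels, amid what is visible of it).
- models.landmark_of(camera, query): "point" ([column, row] in pixels: a listed point, or the origin of a listed thing).
The state is a dict: "time_s": time; "q": joint angles; "qvel": joint speeds; "joint_efforts": joint torques, N m; "position": TCP position; "tool_rot": TCP orientation; "ft_force": force on the tool from outside, world axes, zero at the start; "wrist_torque": the same for the moment, N m; "grip_width": finger opening in m; "gripper_force": force on a finger pad.
Only numpy, scipy, OpenCV 4.12 (cv2) and the standard library are available. Lean on these libraries where they do the work, as an engineer would, in place of code of your own. Each camera call takes 0.05 s, during which the arm holds its last target. There are 200 camera calls.

TASK

Lock the decorating turntable for painting: with the fingertips, push the upright pin along its L-shaped slot towards the wheel so that the bolt enters the notch, then push it round the corner and sideways to the closed end of the short leg. Push it without forcing it, do not grip it between the fingers, and do not turn the wheel, or lift or shift the bowl on it or the mugs, jar, tray and brush round about.

Things in the scene. Friction and masses are not known exactly. Their poses are not given: they have to be found in the camera images.
- turntable: Decorating turntable with lock, one base fixed on the table. Origin: on the table below the pin's home (joints bolt and pin 0); x along the slot's long leg towards the wheel, z up. Grey lock housing with a flat steel top plate 50 mm above the table, covering x -30 to 90, y -55 to 25 mm. Next to it the wheel: axis at x 225, y 0, 200 mm across, top 44 mm high.
- pin_top (a point): Top centre of the lock pin: upright dark steel pin, 20 mm across, rising from the slot to 100 mm above the table (washer 28 mm across at its foot, below 55 mm; 12 mm stem in the slot). It cannot be lifted out. Resists with about 2 N along the long leg, 1.5 N along the short leg, stays where it is left and is stopped by the slot's walls. Along the long leg it carries the bolt.
- corner (a point): Where the pin's axis stands at the corner (wheel end of the long leg), at the plate's top, 50 mm high. The long leg is 16 mm wide, along the turntable's y = 0 from x -6 to 66 mm.
- slot_end (a point): Where the pin's axis stands at the closed end of the short leg, at the plate's top, 50 mm high. The short leg is 20 mm wide (turntable x 46 to 66 mm), runs from the long leg's wheel end towards the turntable's -y and ends at y -41 mm.
- bolt (a joint): Travel of pin and bolt along the long leg, turntable +x (m): 0 at the end away from the wheel, 0.060 at the wheel end with the bolt's nose 23 mm inside the wheel's notch. The pin can enter the short leg from 0.052 on.
- pin (a joint): Travel of the pin along the short leg, turntable -y (m): 0 on the long leg's centre line (play +-0.002), 0.035 at the closed end.
- wheel (a joint): Turn of the wheel about its upright axis (rad); near 0 at the start, its notch facing the bolt. Stiff (0.2 N m).
- bowl: white ceramic bowl, 120 mm across, 48 mm tall, standing loose on the wheel; origin: centre of its underside
- jar: closed paint jar, 54 mm across, 70 mm tall, loose on the table beside the lock, on the short leg's side; origin: centre of its underside
- tray: open black plastic paint tray, 90 x 130 mm, 35 mm tall, loose on the table behind the lock (the side away from the wheel); origin: centre of its underside
- brush: paint brush 170 mm long, about 25 mm tall, lying loose beside the lock on the side away from the short leg; origin: near its middle, underside
- mug1: black mug, 82 mm across plus its handle, 95 mm tall, standing loose on the table; origin: centre of its underside
- mug2: black mug, 82 mm across plus its handle, 95 mm tall, standing loose on the table; origin: centre of its underside
- mug3: black mug, 82 mm across plus its handle, 95 mm tall, standing loose on the table; origin: centre of its underside

How it is judged:
By the outcome, as a careful person would: the job done as asked, in the order asked, and still so for the second after the job is handed in, with the robot touching nothing.
It also fails if it takes over 56 s, if anything falls off the work surface, if the arm or the gripper's body presses on something with over 40 N, if the wrist force passes 120 N, or if a joint passes its speed limit or range.

## Working session

There is one attempt and no reset: what is moved stays moved. The work goes in short steps, Python scripts to look and compute and a tool call to move; the robot and the scene stay as the last step left them, time stands still between calls to the robot, and variables do not carry over. Pictures are saved under pics/ and viewed, at most 10 in all, crops included, and the job is handed in when it is done.

Besides the shell and the picture viewer there is one more tool, called by a JSON object that holds its "fn" and its "kwargs", one argument or row to a line. step_arm: Moves the arm, as the interface text tells. Its arguments: {"type":"object","properties":{"fingers":{"type":"array","items":{"type":"number"}},"travel":{"type":"array","items":{"type":"array","items":{"type":"number"}}},"twist":{"type":"array","items":{"type":"number"}},"force":{"type":"number"}},"required":["fingers","travel","twist"]}

```bash
mkdir -p pics
cat > h.py <<'E'
import numpy as np, cv2
from rig import monitor, optics, close_job, models
def cal(n):
    c=optics.get_calibration(n); return c, 200/np.tan(np.radians(c["vertical_fov"]/2)), np.array(c["world_from_camera"])
def ray(n,p):
    c,f,T=cal(n); d=T[:3,:3]@np.array([(p[0]-c["cx"])/f,-(p[1]-c["cy"])/f,-1]); return T[:3,3],d
def at_z(n,p,z):
    o,d=ray(n,p); return o+d*(z-o[2])/d[2]
def at_d(n,p,dep):
    o,d=ray(n,p); return o+d*dep
E
python3 - <<'E'
from h import *
for n in("side","top"):
    im,d=optics.get_image(n); cv2.imwrite(f"pics/{n}0.png",im)
    c=optics.get_calibration(n); print(n,{k:v for k,v in c.items()if k!="world_from_camera"}, np.round(c["world_from_camera"],3).tolist())
    for q in("pin_top","corner","slot_end","turntable","wheel","bowl","jar","tray","brush","mug1"):
        for r in models.landmark_of(n,q)[:3]:
            p=r["point"]; z={"pin_top":.1,"corner":.05,"slot_end":.05}.get(q,0)
            if q=="bowl": z=.044
            print(q,round(r["confidence"],2),np.round(p,1),np.round(at_z(n,p,z),4))
s=monitor.observe(); print(s)
E
```

```text
side {'vertical_fov': 44.99741618654114, 'cx': 312.2015538433171, 'cy': 196.19225505440093} [[0.935, 0.182, -0.306, -0.037], [-0.355, 0.509, -0.784, -1.521], [0.013, 0.842, 0.54, 1.106], [0.0, 0.0, 0.0, 1.0]]
pin_top 0.49 [312.3 204. ] [ 0.5135 -0.1109  0.1   ]
corner 0.93 [314.7 206.1] [ 0.5444 -0.0579  0.05  ]
slot_end 0.81 [320.4 208.1] [ 0.5603 -0.0785  0.05  ]
turntable 0.88 [317.4 226.7] [ 0.5305 -0.1254  0.    ]Traceback (most recent call last):
  File "<stdin>", line 6, in <module>
ValueError: it knows: bowl, brush, corner, jar, mug, pin_top, slot_end, tray, turntable
```

Run:
```python
from h import *
for n in("side","top"):
    im,d=optics.get_image(n); cv2.imwrite(f"pics/{n}0.png",im); np.save(f"{n}_d.npy",d)
    c=optics.get_calibration(n); print(n,np.round(c["world_from_camera"],3).tolist(),c["vertical_fov"])
    for q in("pin_top","corner","slot_end","turntable","bowl","jar","tray","brush","mug"):
        for r in models.landmark_of(n,q)[:4]:
            p=r["point"]; z={"pin_top":.1,"corner":.05,"slot_end":.05}.get(q,0)
            if q=="bowl": z=.044
            print(q,round(r["confidence"],2),np.round(p,1),np.round(at_z(n,p,z),4))
s=monitor.observe(); print(s)
```

```text
side [[0.935, 0.182, -0.306, -0.037], [-0.355, 0.509, -0.784, -1.521], [0.013, 0.842, 0.54, 1.106], [0.0, 0.0, 0.0, 1.0]] 44.99741618654114
pin_top 0.55 [313.7 202.7] [ 0.5216 -0.1044  0.1   ]
corner 0.9 [313.7 205. ] [ 0.5435 -0.0493  0.05  ]
corner 0.54 [311.5 183.9] [0.5921 0.1035 0.05  ]
slot_end 0.57 [321.3 206.1] [ 0.5688 -0.0666  0.05  ]
slot_end 0.38 [349.8 315.6] [ 0.4344 -0.6294  0.05  ]
slot_end 0.2 [347.3 223.3] [ 0.6176 -0.2064  0.05  ]
turntable 0.68 [313.6 225.7] [ 0.519  -0.1143  0.    ]
bowl 0.6 [312.5 183.7] [0.6003 0.1128 0.044 ]
jar 0.63 [347.1 220.5] [ 0.6556 -0.1267  0.    ]
jar 0.53 [280.  160.3] [0.557  0.4349 0.    ]
tray 0.94 [323.7 250.2] [ 0.4998 -0.2665  0.    ]
brush 0.61 [291.7 225.6] [ 0.4394 -0.085   0.    ]
brush 0.26 [322.2 247.8] [ 0.4998 -0.2519  0.    ]
mug 0.95 [277.5 158. ] [0.5527 0.4611 0.    ]
mug 0.72 [349.7 317.6] [ 0.453  -0.5945  0.    ]
mug 0.38 [289.2 221.5] [ 0.439  -0.0559  0.    ]
top [[0.014, 0.998, -0.061, 0.458], [-1.0, 0.014, -0.003, -0.058], [-0.002, 0.061, 0.998, 1.594], [0.0, 0.0, 0.0, 1.0]] 57.55301790865524
pin_top 0.6 [341
[... 693 characters left out ...]
79181e+01, -1.23379949e+01]), 'qvel': array([ 0.03771239,  0.05693134, -0.07170495,  0.04948007,  0.03453744,
       -0.03189937]), 'joint_efforts': array([-7.39534553e-04, -4.48334312e+01, -2.31464589e+01, -2.10634853e-04,
        5.33317416e-04, -1.94455438e-06]), 'position': array([ 0.19207774, -0.51533901,  0.23132378]), 'tool_rot': array([[ 9.37016061e-01,  3.49286275e-01, -1.27257909e-05],
       [ 3.49286275e-01, -9.37016061e-01,  8.94727981e-06],
       [-8.79910843e-06, -1.28286890e-05, -1.00000000e+00]]), 'ft_force': array([ 0.57096851, -0.13160636,  0.53267027]), 'wrist_torque': array([ 0.00858139, -0.00393501, -0.00067735]), 'gripper_force': 0.0, 'grip_width': 0.0856242223360836}
```

View pics/side0.png

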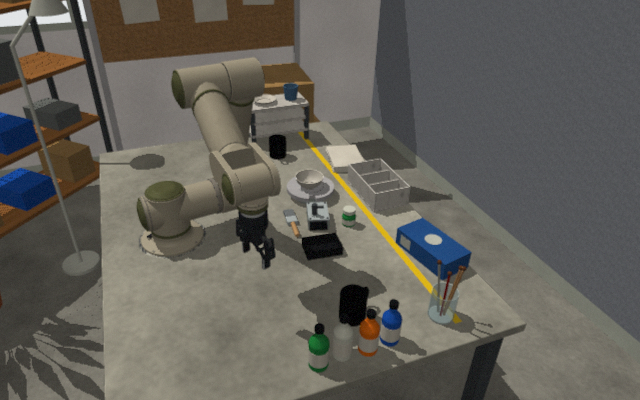

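View pics/top0.png

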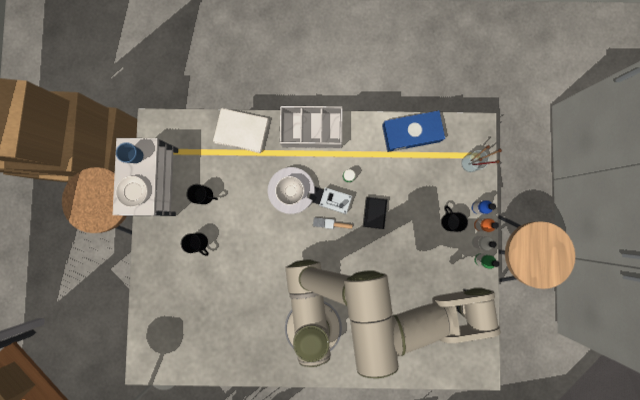

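Run:
```python
from h import *
a=cv2.imread("pics/top0.png")[160:235,260:360]; b=cv2.imread("pics/side0.png")[165:240,270:370]
cv2.imwrite("pics/crop0.png",np.hstack([cv2.resize(x,None,fx=4,fy=4,interpolation=cv2.INTER_CUBIC) for x in(a,b)]))
for n in("side","top"):
    acc={}
    for i in range(6):
        im,d=optics.get_image(n)
        for q in("pin_top","corner","slot_end","turntable"):
            r=models.landmark_of(n,q)
            if r and r[0]["confidence"]>.4:
                z={"pin_top":.1,"corner":.05,"slot_end":.05}.get(q,0)
                acc.setdefault(q,[]).append(at_z(n,r[0]["point"],z)[:2])
    for q in acc: print(n,q,np.round(np.median(acc[q],0),4),np.round(np.std(acc[q],0),4),len(acc[q]))
d=np.load("top_d.npy")
# heights map in top
H=np.array([[at_d("top",(u,v),d[v,u]) for u in range(300,362)] for v in range(178,218)])
print("z mm, rows 182..212, cols 312..360")
for v in range(182,216): print(v,*["%3d"%(1000*H[v-178,u-300,2]) for u in range(312,360)])
```

```text
side pin_top [ 0.5161 -0.1171] [0.0466 0.037 ] 6
side corner [ 0.5292 -0.0617] [0.0393 0.2965] 6
side slot_end [ 0.5653 -0.0747] [0.0395 0.1007] 5
side turntable [ 0.5272 -0.1051] [0.0099 0.0426] 6
top pin_top [ 0.5304 -0.1047] [0.0025 0.0052] 6
top corner [ 0.5388 -0.0502] [0.0164 0.0745] 6
top slot_end [ 0.5706 -0.0728] [0.0051 0.0064] 6
top turntable [ 0.5172 -0.115 ] [0.0107 0.0542] 6
z mm, rows 182..212, cols 312..360
182  43   3  -4   4  -3  -2  -5  -6   2   3   1   1  -7   1  -3   5  -2  -3  -3  -1   3   0  -9   2  -4   0   0   7   1   2  -1   4   8   1   2  15  15  19  -7   5  -2  -3  -2  -2   1   1   1   2
183  41  -1  -7  -2   1  -1  -3  -7   6  -2  -4  -7  -3   4   0   7   0   2   2  -2  -4   7   6   5  -4   1  -1   3 -11   1   1  -2   3   2   0  -1  -2   0   0  -1   0   1  -8  -3   2  -1   2  -1
184  41  50  -7   8   1  -5   3  -2   0  -1  -4  -3   1  -2   2   0   1   4  -9   0  -2  -3  -1  -2  -7   6  -2   3   5  -7   2   0  -1  -1  -1  -6  -4   7  -3   4  -1  -7   0   5  -3  -7  -3   3
185  50  43   2   1  -4  -2  -6  -2   4  -5   2   2   2   3  -2  -2  -2   5  -1  -2  
[... 5297 characters left out ...]
 -1   3  -3  -3  -5  -3   2   0  -4  15  44  48  45  50  47   0  -1  -3  -4   5  -2   0   2   0   5  -1 -11   0
213  -1  -5  -2   1  -7  -6   3   2  -3   4   1   0  -5  -6   0   3  -3  -4   5   6  -3  -4   1   2  -3   0  -1  -3   5   2  -2   3   2  49   0  -2   0   2   0   0   4   3   3   3   2  -4  -5  -4
214  -1  -1  -7  -1  -6   2   0  -2   1  -3  -4  -3   4   1  -7   3   0   0  -3   2   0  -1  -2   2  -6   0   2  -2  -5  -4  -2   7  -3  -6   5   0   1   0   0  -4   5   0   0   0   4   6   7  -5
215   5   0   1  -6   3   3   0   2   2  -2  -2 1594   0   0   0   0   2   0   0  -2   0   4  -1  -9  -2   9   2   1   1   3  -3  -2   1   2   4   3  -3   1   0   5   2   5   0   4   1  -3   2  -2
```

View pics/crop0.png

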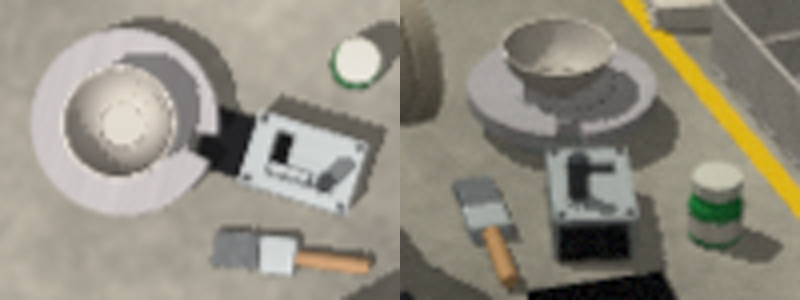

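```bash
cat > fit.py <<'E'
from h import *
from scipy.optimize import least_squares
def pts():
    ds=[optics.get_image("top")[1] for _ in range(5)]
    d=np.median(ds,0)
    us,vs=np.meshgrid(np.arange(255,400),np.arange(140,240))
    P=np.array([at_d("top",(u,v),d[v,u]) for u,v in zip(us.ravel(),vs.ravel())])
    return P,us.ravel(),vs.ravel()
if __name__=="__main__":
    P,us,vs=pts(); np.save("P.npy",P)
    z=P[:,2]; im=np.zeros((400,640),np.uint8); m=(z>.035)&(z<.06); im[vs[m],us[m]]=1
    pl=(z>.04)&(us>=320)&(us<352)&(vs>186)&(vs<216)&(z<.065)
    r=cv2.minAreaRect((P[pl][:,:2]*1000).astype(np.float32)); print("rect",r, cv2.boxPoints(r).round(1).tolist())
    pin=(z>.085)&(us>335)&(us<345)&(vs>199)&(vs<210); print("pin",P[pin].mean(0),pin.sum())
    # smooth occupancy fits: wheel disc
    w=(z>.03)&(us<317); Q=P[w]; c0=np.median(Q[:,:2],0)
    edge=cv2.convexHull((Q[:,:2]*1000).astype(np.float32))[:,0]/1000
    s=least_squares(lambda p:np.hypot(edge[:,0]-p[0],edge[:,1]-p[1])-p[2],[*c0,.1],loss="soft_l1",f_scale=.002); print("wheel",s.x)
    # template fit of plate: soft inside function
    sel=(us>316)&(us<360)&(vs>180)&(vs<220)&((z<.065)); X=P[sel,:2]; lab=(P[sel,2]>.025).astype(float)
    def f(p):
        c,s_=np.cos(p[2]),np.sin(p[2]); dx=X-p[:2]; x=dx@[c,s_]; y=dx@[-s_,c]
        sd=np.minimum(np.minimum(x+.03,.09-x),np.minimum(y+.055,.025-y))
        short=np.minimum(np.minimum(x-.046,.066-x),np.minimum(y+.041,-.008-y))
        bolt=np.minimum(.02-abs(y),x-.09)
        sd=np.minimum(sd,-short)
        w=np.where((bolt>-.008),0,1)
        return w*(1/(1+np.exp(-sd/.0015))-lab)
    best=min((least_squares(f,[.53,-.11,a],diff_step=1e-4,x_scale=[.01,.01,.1]) for a in np.radians([65,72,80])),key=lambda s:s.cost)
    print("fit",best.x,np.degrees(best.x[2]),best.cost)
    p=best.x;ex=np.array([np.cos(p[2]),np.sin(p[2])]);ey=np.array([-ex[1],ex[0]])
    for n,a,b in(("corner",.06,0),("end",.06,-.035),("wheelc",.225,0)):print(n,p[:2]+a*ex+b*ey)
E
python3 fit.py
```

```text
Traceback (most recent call last):
  File "fit.py", line 10, in <module>
    P,us,vs=pts(); np.save("P.npy",P)
            ~~~^^
  File "fit.py", line 7, in pts
    P=np.array([at_d("top",(u,v),d[v,u]) for u,v in zip(us.ravel(),vs.ravel())])
                ~~~~^^^^^^^^^^^^^^^^^^^^
  File "h.py", line 10, in at_d
    o,d=ray(n,p); return o+d*dep
        ~~~^^^^^
  File "h.py", line 6, in ray
    c,f,T=cal(n); d=T[:3,:3]@np.array([(p[0]-c["cx"])/f,-(p[1]-c["cy"])/f,-1]); return T[:3,3],d
          ~~~^^^
  File "h.py", line 4, in cal
    c=optics.get_calibration(n); return c, 200/np.tan(np.radians(c["vertical_fov"]/2)), np.array(c["world_from_camera"])
ValueError: time passes only in moves, steps and waits
```

```bash
sed -i 's/^def cal/from functools import lru_cache\n@lru_cache\ndef cal/' h.py; python3 fit.py; python3 -c "
from h import *;print(monitor.observe()['time_s'])"
```

```text
rect ((543.4935302734375, -88.98063659667969), (119.71568298339844, 80.0538330078125), 73.37627410888672) [[488.0, -134.89999389648438], [564.7000122070312, -157.8000030517578], [599.0, -43.099998474121094], [522.2999877929688, -20.200000762939453]]
pin [ 0.52085892 -0.1117406   0.10044772] 18
wheel [0.66209096 0.11635147 0.16984449]
fit [ 0.52105648 -0.11386278  1.28034261] 73.3582280242637 11.332334542111749
corner [ 0.5382397  -0.05637594]
end [ 0.57177369 -0.06639948]
wheelc [0.58549355 0.10171288]
4.75
```

{"fn": "step_arm", "kwargs": {
  "fingers": [1,1,1,1,1,1,1,1,1,1],
  "travel": [
    [0.415,-0.218,0],
    [0.415,-0.218,0],
    [0.415,-0.218,0],
    [0.415,-0.218,0],
    [0.415,-0.218,0],
    [0.415,-0.218,0],
    [0.415,-0.218,0],
    [0.415,-0.218,0],
    [0.415,-0.218,0],
    [0.415,-0.218,0]
  ],
  "twist": [0,0,0,0,0,0,0,0,0,0]
}}

```text
time_s: 6.0
position: [0.5057, -0.1648, 0.2315]
tool_rot: [[0.937, 0.349, 0.0], [0.349, -0.937, -0.0], [0.0, 0.0, -1.0]]
ft_force: [-0.2, -0.3, -0.5]
grip_width: 0.0001
gripper_force: 0.0
```

{"fn": "step_arm", "kwargs": {
  "fingers": [1,1,1,1,1],
  "travel": [
    [0,0,0],
    [0,0,0],
    [0,0,0],
    [0,0,0],
    [0,0,0]
  ],
  "twist": [0.0515,0.0515,0.0515,0.0515,0]
}}

```text
time_s: 6.62
position: [0.5048, -0.1661, 0.2313]
tool_rot: [[0.959, -0.285, 0.0], [-0.285, -0.959, -0.0], [0.0, -0.0, -1.0]]
ft_force: [0.9, 0.5, -0.6]
grip_width: -0.0001
gripper_force: 0.0
```

{"fn": "step_arm", "kwargs": {
  "fingers": [1,1,1,1,1,1,1],
  "travel": [
    [0,0,0.3],
    [0,0,0.35],
    [0,0,0.35],
    [0,0,0.35],
    [0,0,0.2],
    [0,0,0.1],
    [0,0,0]
  ],
  "twist": [0,0,0,0,0,0,0]
}}

```text
time_s: 7.5
position: [0.5048, -0.1662, 0.0663]
tool_rot: [[0.959, -0.285, -0.0], [-0.285, -0.959, 0.0], [-0.0, -0.0, -1.0]]
ft_force: [-0.5, 0.2, 0.4]
grip_width: 0.0002
gripper_force: 0.0
```

Run:
```python
from h import *
a,d=optics.get_image("top"); b,e=optics.get_image("side")
cv2.imwrite("pics/crop1.png",np.hstack([cv2.resize(x,None,fx=4,fy=4,interpolation=cv2.INTER_CUBIC) for x in(a[160:235,300:400],b[165:240,270:370])]))
```

```text
(no output)
```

View pics/crop1.png

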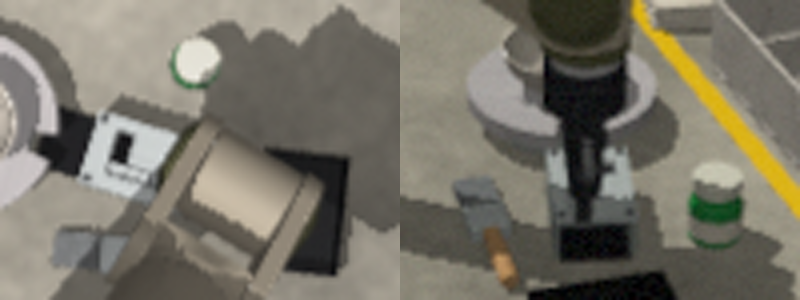

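{"fn": "step_arm", "kwargs": {
  "fingers": [1,1,1,1,1],
  "travel": [
    [0,-0.05,0],
    [0,-0.05,0],
    [0,-0.05,0],
    [0,-0.05,0],
    [0,0,0]
  ],
  "twist": [0,0,0,0,0]
}}

```text
time_s: 8.22
position: [0.5106, -0.1465, 0.0663]
tool_rot: [[0.958, -0.286, -0.0], [-0.286, -0.958, 0.0], [-0.0, -0.0, -1.0]]
ft_force: [-0.2, -0.2, -0.4]
grip_width: 0.0002
gripper_force: 0.0
```

{"fn": "step_arm", "kwargs": {
  "fingers": [1,1,1,1],
  "travel": [
    [0,-0.04,0],
    [0,-0.04,0],
    [0,-0.04,0],
    [0,0,0]
  ],
  "twist": [0,0,0,0]
}}

```text
time_s: 8.72
position: [0.514, -0.1351, 0.0663]
tool_rot: [[0.958, -0.286, -0.0], [-0.286, -0.958, 0.0], [-0.0, -0.0, -1.0]]
ft_force: [-0.2, 0.2, -0.3]
grip_width: 0.0001
gripper_force: 0.0
```

{"fn": "step_arm", "kwargs": {
  "fingers": [1,1,1,1],
  "travel": [
    [0,-0.04,0],
    [0,-0.04,0],
    [0,-0.04,0],
    [0,0,0]
  ],
  "twist": [0,0,0,0]
}}

```text
time_s: 9.22
position: [0.5176, -0.1236, 0.0663]
tool_rot: [[0.958, -0.286, 0.0], [-0.286, -0.958, 0.0], [0.0, -0.0, -1.0]]
ft_force: [0.5, -1.2, 0.1]
grip_width: 0.0003
gripper_force: 0.0
```

{"fn": "step_arm", "kwargs": {
  "fingers": [1,1,1,1,1,1],
  "travel": [
    [0,-0.04,0],
    [0,-0.04,0],
    [0,-0.04,0],
    [0,-0.04,0],
    [0,-0.04,0],
    [0,0,0]
  ],
  "twist": [0,0,0,0,0,0]
}}

```text
time_s: 9.98
position: [0.5232, -0.1043, 0.0663]
tool_rot: [[0.958, -0.286, 0.0], [-0.286, -0.958, 0.0], [-0.0, -0.0, -1.0]]
ft_force: [-0.0, 0.3, 0.8]
grip_width: 0.0002
gripper_force: 0.0
```

Run:
```python
from h import *
a,d=optics.get_image("top"); b,e=optics.get_image("side")
cv2.imwrite("pics/crop2.png",np.hstack([cv2.resize(x,None,fx=5,fy=5,interpolation=cv2.INTER_CUBIC) for x in(a[160:235,280:360],b[165:240,275:355])]))
```

```text
(no output)
```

View pics/crop2.png

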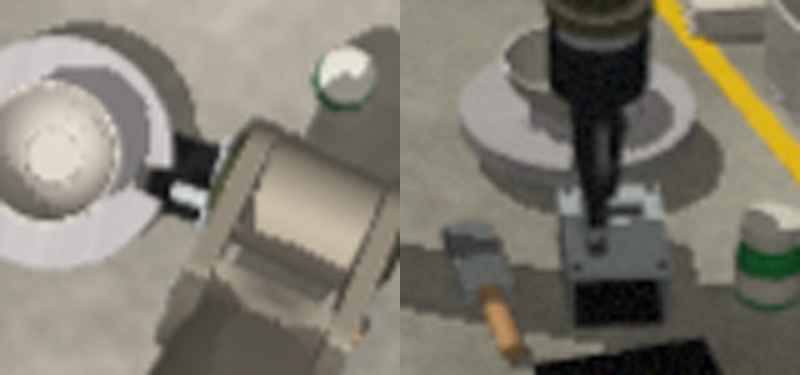

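{"fn": "step_arm", "kwargs": {
  "fingers": [1,1,1,1,1,1,1],
  "travel": [
    [0,-0.04,0],
    [0,-0.04,0],
    [0,-0.04,0],
    [0,-0.04,0],
    [0,-0.04,0],
    [0,-0.04,0],
    [0,0,0]
  ],
  "twist": [0,0,0,0,0,0,0]
}}

```text
time_s: 10.95
position: [0.5301, -0.0814, 0.0663]
tool_rot: [[0.958, -0.286, 0.0], [-0.286, -0.958, 0.0], [0.0, -0.0, -1.0]]
ft_force: [0.8, -0.3, -0.0]
grip_width: -0.0002
gripper_force: 0.0
```

Run:
```python
from h import *
d=np.median([optics.get_image("top")[1] for _ in range(6)],0)
a,_=optics.get_image("top")
p=np.array([.52106,-.11386]);th=np.radians(73.36);ex=np.array([np.cos(th),np.sin(th)]);ey=np.array([-ex[1],ex[0]])
print("tcp tt",(monitor.observe()["position"][:2]-p)@np.c_[ex,ey],monitor.observe()["ft_force"])
c,f,T=cal("top")
for y in(-.012,-.006,0,.006,.012):
    out=[]
    for x in np.arange(.09,.165,.004):
        w=np.r_[p+x*ex+y*ey,.04,1]; k=np.linalg.inv(T)@w
        u=c["cx"]+f*k[0]/-k[2]; v=c["cy"]-f*k[1]/-k[2]; u,v=int(round(u)),int(round(v)); out.append("%d:%d/%d"%(x*1000,a[v,u].mean(),1000*at_d("top",(u,v),d[v,u])[2]))
    print(y,*out)
cv2.imwrite("pics/crop3.png",cv2.resize(a[160:235,280:360],None,fx=6,fy=6,interpolation=cv2.INTER_CUBIC))
```

```text
tcp tt [0.03327935 0.00059619] [ 0.19208763 -0.81836336  0.47357884]
-0.012 90:135/381 94:135/381 98:134/381 102:135/382 106:128/380 110:84/355 114:59/350 118:29/3 122:33/3 126:30/4 130:30/4 134:123/6 138:113/5 142:114/3 146:112/0 150:109/38 154:116/44 158:121/43 162:121/43
-0.006 90:139/383 94:135/383 98:134/383 102:132/384 106:112/386 110:94/381 114:71/351 118:111/341 122:172/40 126:82/6 130:142/41 134:171/36 138:84/6 142:124/38 146:124/38 150:88/-1 154:112/47 158:122/44 162:121/44
0 90:126/384 94:135/387 98:135/385 102:135/386 106:124/387 110:88/351 114:111/341 118:186/45 122:207/38 126:207/38 130:195/38 134:206/40 138:205/39 142:172/41 146:87/0 150:92/9 154:122/39 158:121/46 162:121/46
0.006 90:137/389 94:134/387 98:134/390 102:134/390 106:130/389 110:106/391 114:81/343 118:122/6 122:201/39 126:172/41 130:145/33 134:199/40 138:167/41 142:167/41 146:111/34 150:98/6 154:148/44 158:121/41 162:122/45
0.012 90:106/381 94:136/392 98:134/392 102:134/392 106:129/393 110:69/339 114:45/3 118:45/3 122:31/4 126:97/4 130:94/4 134:141/47 138:123/3 142:159/43 146:177/42 150:188/41 154:166/43 158:166/43 162:121/42
```

{"fn": "step_arm", "kwargs": {
  "fingers": [1,1,1],
  "travel": [
    [0,-0.015,0],
    [0,-0.015,0],
    [0,0,0]
  ],
  "twist": [0,0,0]
}}

```text
time_s: 11.68
position: [0.5309, -0.0789, 0.0663]
tool_rot: [[0.958, -0.286, 0.0], [-0.286, -0.958, -0.0], [0.0, 0.0, -1.0]]
ft_force: [-0.4, -2.2, 0.3]
grip_width: 0.0003
gripper_force: 0.7
```

{"fn": "step_arm", "kwargs": {
  "fingers": [1,1],
  "travel": [
    [0,-0.01,0],
    [0,0,0]
  ],
  "twist": [0,0]
}}

```text
time_s: 11.92
position: [0.5312, -0.0779, 0.0664]
tool_rot: [[0.958, -0.286, 0.0], [-0.286, -0.958, -0.0], [0.0, -0.0, -1.0]]
ft_force: [0.0, -1.2, -0.2]
grip_width: -0.0001
gripper_force: 0.8
```

{"fn": "step_arm", "kwargs": {
  "fingers": [1,1],
  "travel": [
    [0,-0.01,0],
    [0,0,0]
  ],
  "twist": [0,0]
}}

```text
time_s: 12.18
position: [0.5314, -0.0773, 0.0663]
tool_rot: [[0.958, -0.286, -0.0], [-0.286, -0.958, -0.0], [0.0, 0.001, -1.0]]
ft_force: [-1.4, -3.9, 0.4]
grip_width: -0.0
gripper_force: 2.2
```

{"fn": "step_arm", "kwargs": {
  "fingers": [1,1,1],
  "travel": [
    [0,-0.005,0],
    [0,0,0],
    [0,0,0]
  ],
  "twist": [0,0,0]
}}

```text
time_s: 12.55
position: [0.5315, -0.0771, 0.0664]
tool_rot: [[0.958, -0.286, -0.0], [-0.286, -0.958, -0.001], [0.0, 0.001, -1.0]]
ft_force: [-1.6, -6.2, 0.2]
grip_width: -0.0001
gripper_force: 3.4
```

{"fn": "step_arm", "kwargs": {
  "fingers": [1,1,1,1,1,1,1,1,1],
  "travel": [
    [0,0.05,0],
    [0,0.15,0],
    [0,0.1,0],
    [-0.25,0,0],
    [-0.25,0,0],
    [0,-0.2,0],
    [0,-0.2,0],
    [0,-0.1,0],
    [0,0,0]
  ],
  "twist": [0,0,0,0,0,0,0,0,0]
}}

```text
time_s: 13.68
position: [0.4894, -0.043, 0.0663]
tool_rot: [[0.958, -0.286, 0.0], [-0.286, -0.958, -0.0], [0.0, 0.0, -1.0]]
ft_force: [0.2, -0.5, 0.2]
grip_width: -0.0001
gripper_force: 0.0
```

```bash
cat > tt.py <<'E'
from h import *
p=np.array([.52106,-.11386]);th=np.radians(73.36);ex=np.array([np.cos(th),np.sin(th)]);ey=np.array([-ex[1],ex[0]]);R=np.c_[ex,ey]
def tt():
    s=monitor.observe(); return np.round((s["position"][:2]-p)@R*1000,1),s["ft_force"].round(1)
E
python3 - <<'E'
from tt import *
print(tt())
a,d=optics.get_image("top"); b,e=optics.get_image("side")
cv2.imwrite("pics/crop4.png",np.hstack([cv2.resize(x,None,fx=5,fy=5,interpolation=cv2.INTER_CUBIC) for x in(a[160:235,280:360],b[165:240,275:355])]))
E
```

```text
(array([58.8, 50.6]), array([ 0.2, -0.5,  0.2]))
```

View pics/crop4.png

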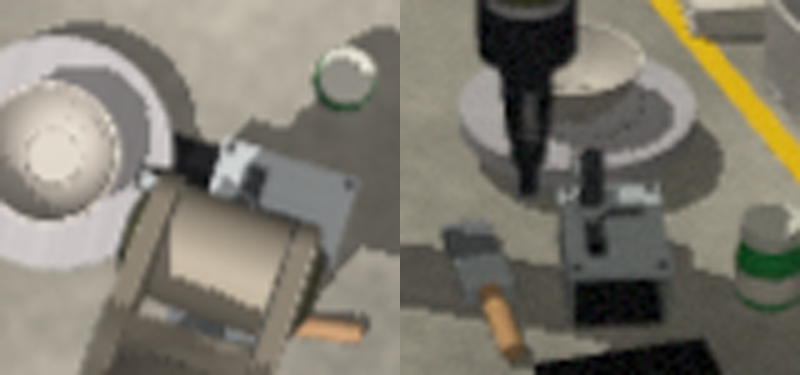

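{"fn": "step_arm", "kwargs": {
  "fingers": [1,1,1,1,1,1,1,1],
  "travel": [
    [0.1,0,0],
    [0.1,0,0],
    [0.04,0,0],
    [0.04,0,0],
    [0.04,0,0],
    [0.04,0,0],
    [0.04,0,0],
    [0,0,0]
  ],
  "twist": [0,0,0,0,0,0,0,0]
}}

```text
time_s: 14.78
position: [0.5281, -0.0546, 0.0663]
tool_rot: [[0.958, -0.286, 0.001], [-0.286, -0.958, -0.0], [0.001, -0.0, -1.0]]
ft_force: [-1.1, -0.3, 0.2]
grip_width: 0.0002
gripper_force: 0.2
```

Run:
```python
from tt import *
print(tt())
a,d=optics.get_image("top"); b,e=optics.get_image("side")
cv2.imwrite("pics/crop5.png",np.hstack([cv2.resize(x,None,fx=5,fy=5,interpolation=cv2.INTER_CUBIC) for x in(a[160:235,280:360],b[165:240,275:355])]))
```

```text
(array([58.8, 10.2]), array([-1.1, -0.3,  0.2]))
```

View pics/crop5.png

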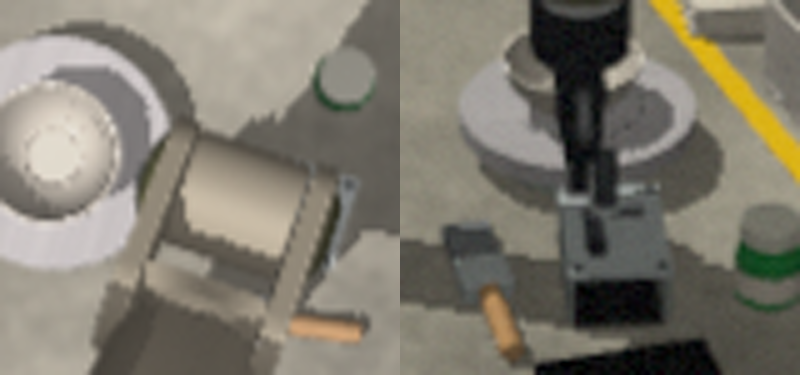

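{"fn": "step_arm", "kwargs": {
  "fingers": [1,1,1,1,1,1],
  "travel": [
    [0.04,0,0],
    [0.04,0,0],
    [0.04,0,0],
    [0.04,0,0],
    [0.03,0,0],
    [0,0,0]
  ],
  "twist": [0,0,0,0,0,0]
}}

```text
time_s: 15.62
position: [0.5464, -0.0601, 0.0663]
tool_rot: [[0.958, -0.286, 0.001], [-0.286, -0.958, -0.0], [0.001, -0.0, -1.0]]
ft_force: [-0.3, 0.2, 0.1]
grip_width: -0.0001
gripper_force: 0.0
```

{"fn": "step_arm", "kwargs": {
  "fingers": [1,1,1],
  "travel": [
    [0.01,0,0],
    [0.01,0,0],
    [0,0,0]
  ],
  "twist": [0,0,0]
}}

```text
time_s: 16.0
position: [0.5478, -0.0605, 0.0663]
tool_rot: [[0.958, -0.286, -0.0], [-0.286, -0.958, 0.0], [-0.0, 0.0, -1.0]]
ft_force: [-1.6, 0.7, 0.7]
grip_width: -0.0002
gripper_force: 1.0
```

{"fn": "step_arm", "kwargs": {
  "fingers": [1,1],
  "travel": [
    [0.01,0,0],
    [0,0,0]
  ],
  "twist": [0,0]
}}

```text
time_s: 16.25
position: [0.5488, -0.0608, 0.0663]
tool_rot: [[0.958, -0.286, 0.0], [-0.286, -0.958, 0.0], [0.0, -0.0, -1.0]]
ft_force: [-2.1, -0.9, 2.0]
grip_width: 0.0002
gripper_force: 1.0
```

{"fn": "step_arm", "kwargs": {
  "fingers": [1,1,1],
  "travel": [
    [0.01,0,0],
    [0.01,0,0],
    [0,0,0]
  ],
  "twist": [0,0,0]
}}

```text
time_s: 16.62
position: [0.5509, -0.0614, 0.0663]
tool_rot: [[0.958, -0.286, 0.0], [-0.286, -0.958, -0.0], [0.0, -0.0, -1.0]]
ft_force: [-0.9, 1.0, 0.2]
grip_width: 0.0
gripper_force: 0.9
```

{"fn": "step_arm", "kwargs": {
  "fingers": [1,1],
  "travel": [
    [0.01,0,0],
    [0,0,0]
  ],
  "twist": [0,0]
}}

```text
time_s: 16.88
position: [0.5518, -0.0617, 0.0663]
tool_rot: [[0.958, -0.286, 0.0], [-0.286, -0.958, -0.0], [0.0, -0.0, -1.0]]
ft_force: [-1.1, -0.0, 0.3]
grip_width: 0.0001
gripper_force: 0.9
```

{"fn": "step_arm", "kwargs": {
  "fingers": [1,1],
  "travel": [
    [0.01,0,0],
    [0,0,0]
  ],
  "twist": [0,0]
}}

```text
time_s: 17.12
position: [0.5521, -0.0618, 0.0663]
tool_rot: [[0.958, -0.286, -0.002], [-0.286, -0.958, 0.0], [-0.002, 0.0, -1.0]]
ft_force: [-4.6, 1.5, 2.5]
grip_width: -0.0
gripper_force: 2.7
```

{"fn": "step_arm", "kwargs": {
  "fingers": [1,1],
  "travel": [
    [0.007,0,0],
    [0,0,0]
  ],
  "twist": [0,0]
}}

```text
time_s: 17.38
position: [0.5522, -0.0618, 0.0663]
tool_rot: [[0.958, -0.286, -0.003], [-0.286, -0.958, 0.001], [-0.003, 0.0, -1.0]]
ft_force: [-8.4, 1.2, 4.5]
grip_width: 0.0001
gripper_force: 4.0
```

{"fn": "step_arm", "kwargs": {
  "fingers": [1,1,1,1,1,1,1,1,1,1],
  "travel": [
    [-0.03,0,0],
    [-0.1,0,0],
    [-0.2,0,0],
    [-0.2,0,0],
    [0,0,-0.35],
    [0,0,-0.45],
    [0,0,-0.45],
    [0,0.5,-0.3],
    [0,0.5,0],
    [0,0.5,0]
  ],
  "twist": [0,0,0,0,0,0,0,0,0,0]
}}

```text
time_s: 18.62
position: [0.4589, -0.1919, 0.2218]
tool_rot: [[0.958, -0.286, 0.001], [-0.286, -0.958, -0.001], [0.002, 0.0, -1.0]]
ft_force: [0.2, -0.8, 0.4]
grip_width: -0.0002
gripper_force: 0.0
```

{"fn": "step_arm", "kwargs": {
  "fingers": [1,1,1,1,1,1],
  "travel": [
    [0,0.5,0],
    [0,0.5,0],
    [0,0.5,0],
    [0,0.4,0],
    [0,0.2,0],
    [0,0,0]
  ],
  "twist": [0,0,0,0,0,0]
}}

```text
time_s: 19.38
position: [0.3993, -0.3921, 0.221]
tool_rot: [[0.958, -0.287, -0.0], [-0.287, -0.958, 0.0], [-0.0, -0.0, -1.0]]
ft_force: [-0.7, 0.4, -0.0]
grip_width: -0.0002
gripper_force: 0.0
```

Run:
```python
from tt import *
import fit
P,us,vs=fit.pts(); z=P[:,2]; Q=(P[:,:2]-p)@R
m=(z>.085)&(z<.115)&(Q[:,0]>-.04)&(Q[:,0]<.1)&(abs(Q[:,1])<.07); print("pin tt",Q[m].mean(0),m.sum(),tt(),monitor.observe()["time_s"])
a,d=optics.get_image("top"); b,e=optics.get_image("side")
for q in("bowl","jar","tray","brush"):
    for r in models.landmark_of("top",q)[:2]: print(q,round(r["confidence"],2),np.round(r["point"],1))
cv2.imwrite("pics/crop6.png",np.hstack([cv2.resize(x,None,fx=4,fy=4,interpolation=cv2.INTER_CUBIC) for x in(a[160:235,260:360],b[165:240,270:370])]))
```

```text
pin tt [ 0.05991591 -0.03397265] 19 (array([-299.9,   36.7]), array([ 0.4, -0.6,  0.8])) 19.625
bowl 0.8 [290.3 187.8]
jar 0.53 [349.1 177.1]
tray 0.61 [373.2 211.8]
brush 0.54 [329.8 222.5]
```

View pics/crop6.png

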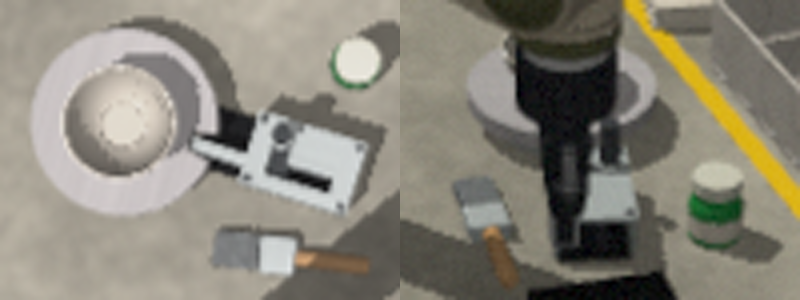

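The top view shows the pin at the closed end of the short leg (crop 283,135) and the bolt in the notch. Bowl, jar and brush are where they were. The measured pin position is (59.9, -34.0) mm, against a target of (60, -35).

```bash
python3 -c "
from rig import close_job; print(close_job())"
```

```text
the job is handed in; nothing more can be done
None
```

The turntable is locked and the job handed in: the bolt is in the wheel's notch and the pin rests against the closed end of the short leg, measured within about 1 mm of target; the top view shows the wheel, bowl, jar, tray and brush unmoved (I didn't re-check the mugs, but the arm stayed clear of them).

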